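Stand the spindle on the checking plate

ROBOT

A 6-joint arm with a two-finger parallel gripper is mounted at the origin on the work surface. World frame = base frame: x ahead of the robot, y to its left, z up, the work surface at z = 0. Lengths are in m, angles in rad, forces in N, time in s.
With the tool pointing down it reaches from about 0.3 to 0.85 m from the base axis. Payload 5.4 kg.
Tool frame: the origin (TCP) lies at the very end of the fingers, on their centre line; the grasp point (between the pads) lies hold_point_z behind it (hold_point_z is the distance from the TCP to the grasp point, in m); y points along the fingers, z is the direction in which the jaws open and shut, and the axes are right-handed (so a half turn about y gives the same grasp; the last joint's range is limited). The gripper opens to 85 mm and grips with 20 to 120 N. Pads are 22 mm wide; open, the fingers measure 114 mm over their backs; the gripper's body (76 mm by 85 mm) begins 54 mm behind the grasp point. The pads swing forward as they close: fully open they stand 13 mm farther back than shut.
Start: joints at [-1.515, 0.158, 1.597, -0, 1.386, -0.21], TCP at [0.151, -0.555, 0.231] pointing down, gripper open.
Joint ranges: [-2.91, 2.91], [-0.94, 2.29], [0.18, 2.7], [-1.29, 4.43], [0.17, 2.64], [-3, 3]. Speed limits (rad/s): [2.57, 2.57, 3.14, 3.14, 3.14, 3.14].

INTERFACE

Orientations are given as [roll, pitch, yaw] about the fixed x, y, z axes, in that order (R = Rz(yaw) Ry(pitch) Rx(roll)).
In Python, from cell import * gives the robot as it stands.
- The arm moves only by the shell command python3 -m handwheel 'ROWS' [FORCE]. ROWS is JSON, a list of rows, each a list of 7 numbers: the opening, from 0 (shut) to 1 (fully open), then the shift along the tool's x, y, z in mm, then the turn, a rotation vector about the tool's x, y, z in rad. A call has 1 to 8 rows; each row is the pose to reach, as a shift and turn from the pose measured when the call began, along the tool's axes at that moment; what a row does not reach only later rows make up. A row lasts 1/8 s, in which the tool goes at most 62.5 mm and 10.7 degrees, less where a joint would pass 70% of its speed; a pose out of reach is approached as far as the arm can. A call with a gripper value outside its range is refused whole. The fingers move at their own pace and stop on an object; FORCE is the grip in N (left out, the last holds). Time passes only in rows, so rows that repeat a pose let the fingers close. It gives the time, the measured TCP pose, the force and the opening at its end, in the units of the state.
- get_obs(): the state, without advancing time (a new reading comes with each control period).
- get_image(name): name is "side" or "top"; returns the picture (420x560x3 uint8, red, green, blue); there is no depth.
- camera_params(name): a dict with "fx", "fy", "cx", "cy" (pixels), "cam_to_world" (4x4, takes a point from camera to world coordinates). Camera axes: x right, y up, looking along -z (the intrinsics and any distortion apply to the point x, -y, -z); pixel columns grow to the right and rows downward; lengths in m; the calibration is good to about 2 mm. A picture is of the moment at which its call begins. camera_params takes no time and is no camera call.
- finish_job(): hands the job in, once; it reports no verdict.
The state is a dict: "t": time; "joints": joint angles; "joint_velocities": joint speeds; "tau": joint torques, N m; "position": TCP position; "tool_rot": TCP orientation; "wrist_force": force on the tool from outside, world axes, zero at the start; "wrist_torque": the same for the moment, N m; "opening": opening from 0.0 (shut) to 1.0 (fully open).
Only numpy, scipy, OpenCV 4.12 (cv2) and the standard library are available. Lean on these libraries where they do the work, as an engineer would, in place of code of your own. Each camera call takes 0.05 s, during which the arm holds its last target.

TASK

Take the spindle with the orange collar out of its sloping rest and stand it upright on its own round foot, inside the white ring on the dark checking plate, setting the foot down on the plate before letting go. Let go and see that it stands by itself for a second without wobble. Leave the black-collared spindle in its rest undisturbed.

Things in the scene. Friction and masses are not known exactly. Their poses are not given: they have to be found in the camera images.
- orange_spindle_collar (a point): Spindle, 151 mm long, 0.17 kg: round orange foot (40 mm diameter, 12 thick, flat underneath), threaded steel rod (12 mm diameter), round orange collar (26 mm diameter, 50 long) at the other end. Point: middle of the collar, 125 mm from the foot's underside; z along the axis from foot to collar. Starts foot down in its rest, leaning 35 degrees off vertical.
- black_spindle_collar (a point): A second spindle, the same in shape and size but with black foot and collar, leaning in the same kind of rest; to be left there. Point: middle of its collar, 125 mm from the foot's underside; z along the axis from foot to collar.
- rest_a: Fixed plywood rest of the orange spindle; origin: centre of its base (130 mm in x, 70 in y), z up. The spindle leans towards its -x (roughly to the robot), held from beneath by the foot and in an open notch 60 to 75 mm up the rod; the collar is free all round, and a lift of 100 mm straight up takes it clear. Highest point 97 mm.
- ring (a point): Centre of the white ring painted on the top face of the dark steel checking plate, at the height of that face (z up, plate fixed, flat and level). The plate is 130 by 130 by 16 mm; the ring is 76 mm inside and 84 mm outside diameter, and flush with the plate.
There are look-alikes about, which are no part of the job. Leave any green look-alike of the part that bears orange_spindle_collar alone. What is shaped like the part that bears ring but purple is not meant.

How it is judged:
By the outcome, as a careful person would: the job done as asked, in the order asked, and still so for the second after the job is handed in, with the robot touching nothing.
It also fails if it takes over 40 s, if anything falls off the work surface, if the arm or the gripper's body presses on something with over 40 N, if the wrist force passes 120 N, or if a joint passes its speed limit or range.

## Working session

There is one attempt and no reset: what is moved stays moved. The work goes in short steps, Python scripts to look and compute and a shell command to move; the robot and the scene stay as the last step left them, time stands still between calls to the robot, and variables do not carry over. Pictures are saved under pics/ and viewed, and the job is handed in when it is done.

```bash
ls; mkdir -p pics
python3 - <<'E'
from cell import *
import cv2,numpy as np
o=get_obs()
for k,v in o.items(): print(k,np.round(v,3).tolist())
try: print(hold_point_z)
except Exception as e: print(e)
for n in("side","top"):
    im=get_image(n); cv2.imwrite(f"pics/{n}0.png",im[:,:,::-1])
    p=camera_params(n); print(n,{k:np.round(v,4).tolist() for k,v in p.items()})
E
```

```text
pics
t 0.0
joints [-1.515, 0.159, 1.598, 0.0, 1.386, -0.21]
joint_velocities [0.0, 0.001, -0.0, -0.002, -0.002, 0.0]
tau [0.0, -39.6, -33.143, -0.0, 0.008, 0.0]
position [0.151, -0.554, 0.23]
tool_rot [-1.573, 0.0, -2.876]
wrist_force [-0.288, 0.412, 0.093]
wrist_torque [0.029, -0.003, -0.025]
opening 0.997
0.0187
side {'fx': 427.621, 'fy': 427.621, 'cx': 277.5518, 'cy': 207.8139, 'cam_to_world': [[-0.9603, 0.2014, -0.1928, 0.2082], [-0.2788, -0.704, 0.6532, 0.8615], [-0.0041, 0.681, 0.7322, 0.9137], [0.0, 0.0, 0.0, 1.0]]}
top {'fx': 466.2187, 'fy': 466.2187, 'cx': 278.5183, 'cy': 212.5411, 'cam_to_world': [[-0.027, 0.9848, -0.1716, 0.1556], [-0.9996, -0.0264, 0.0059, 0.1404], [0.0012, 0.1717, 0.9851, 1.6399], [0.0, 0.0, 0.0, 1.0]]}
```

View pics/side0.png

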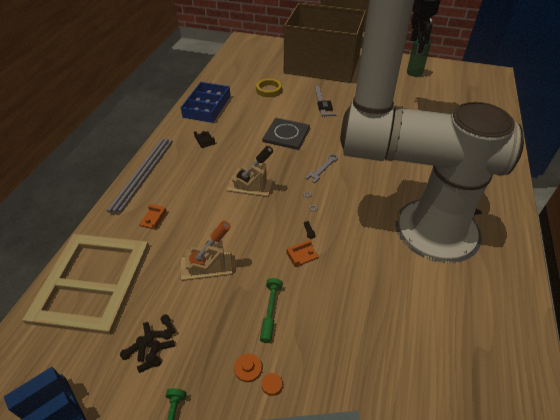

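View pics/top0.png

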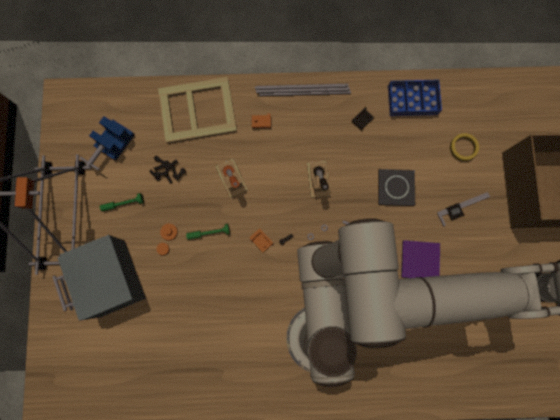

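Side view: the orange spindle leans in its rest, collar near (220,232), rest near (207,262). The black one has its collar near (265,155), and the dark plate's ring is near (287,131). In the top view these are near (232,178), (318,180) and (397,187). The look-alikes are green spindles lying at (272,310) and (175,400) in side, loose orange discs and brackets, and a purple plate at (421,260) in top. I'll confirm with enlarged crops.

Run:
```python
import cv2,numpy as np
s=cv2.imread("pics/side0.png");t=cv2.imread("pics/top0.png")
def c(im,x,y,w,h,k): return cv2.resize(im[y:y+h,x:x+w],None,fx=k,fy=k,interpolation=cv2.INTER_CUBIC)
a=c(s,170,100,150,190,3);b=c(t,205,145,220,80,3.5)
cv2.imwrite("pics/c1.png",a);cv2.imwrite("pics/c2.png",b)
```

```text
(no output)
```

View pics/c1.png

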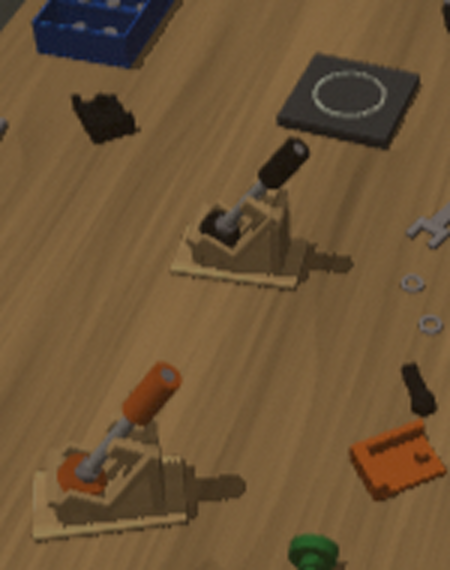

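View pics/c2.png

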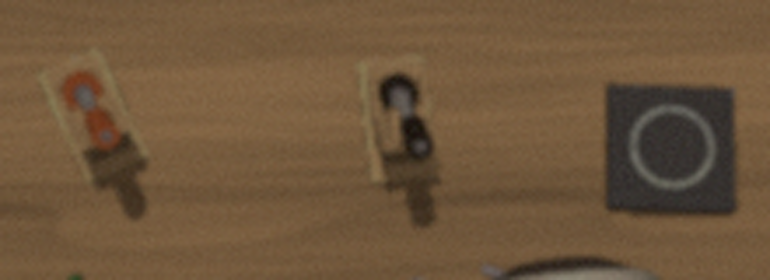

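The crops confirm it: the orange-collared spindle is in the left rest, and the white ring is on the dark grey plate. Next I measure them.

```bash
cat > h.py <<'E'
from cell import *
import cv2,numpy as np
def ray(n,u,v):
    p=camera_params(n);T=np.array(p["cam_to_world"])
    d=T[:3,:3]@np.array([(u-p["cx"])/p["fx"],-(v-p["cy"])/p["fy"],-1.]);return T[:3,3],d/np.linalg.norm(d)
def plane(n,u,v,z):
    o,d=ray(n,u,v);return o+d*(z-o[2])/d[2]
def tri(a,b):
    o1,d1=ray("side",*a);o2,d2=ray("top",*b)
    s=np.linalg.lstsq(np.c_[d1,-d2],o2-o1,rcond=None)[0]
    p,q=o1+s[0]*d1,o2+s[1]*d2;return (p+q)/2,np.linalg.norm(p-q)
def proj(n,P):
    p=camera_params(n);T=np.linalg.inv(np.array(p["cam_to_world"]));c=T[:3,:3]@P+T[:3,3]
    return np.array([p["cx"]+p["fx"]*c[0]/-c[2],p["cy"]-p["fy"]*c[1]/-c[2]])
E
python3 - <<'E'
from h import *
I={n:cv2.imread(f"pics/{n}0.png") for n in("side","top")}
box={"side":(185,215,240,275),"top":(215,155,250,200)}
for n in I:
    x0,y0,x1,y1=box[n];h=cv2.cvtColor(I[n][y0:y1,x0:x1],cv2.COLOR_BGR2HSV)
    m=((h[...,0]<11)&(h[...,1]>150)&(h[...,2]>60)).astype(np.uint8)
    k,l,st,c=cv2.connectedComponentsWithStats(m,connectivity=4)
    for i in range(1,k):
        if st[i,4]>8:
            ys,xs=np.nonzero(l==i);pts=np.c_[xs,ys].astype(np.float32)
            print(n,st[i],c[i]+[x0,y0],cv2.minAreaRect(pts))
    for r in m: print(''.join('.#'[v] for v in r)) if n=="top" else 0
# ring
for n,b in(("side",(262,110,312,150)),("top",(375,165,418,208))):
    x0,y0,x1,y1=b;h=cv2.cvtColor(I[n][y0:y1,x0:x1],cv2.COLOR_BGR2GRAY)
    hs=cv2.cvtColor(I[n][y0:y1,x0:x1],cv2.COLOR_BGR2HSV)
    g=cv2.GaussianBlur(h,(0,0),1)
    m=((h>85)&(hs[...,1]<75)).astype(np.uint8)
    ys,xs=np.nonzero(m);e=cv2.fitEllipse(np.c_[xs,ys].astype(np.float32))
    print(n,len(xs),e, np.array(e[0])+[x0,y0], plane(n,e[0][0]+x0,e[0][1]+y0,0.016))
    for r in m: print(''.join('.#'[v] for v in r))
E
```

```text
top [ 8 11 11  8 27] [226.88888889 168.81481481] ((12.40206241607666, 13.654640197753906), (5.178265571594238, 9.950392723083496), 66.03751373291016)
top [15 21  7  8 28] [233.         179.53571429] ((17.700000762939453, 24.400001525878906), (5.81377649307251, 5.366563320159912), 63.43495178222656)
top [19 27  5  5 10] [236.6 184.5] ((21.460002899169922, 29.720001220703125), (2.4000000953674316, 5.0), 36.869895935058594)
...................................
...................................
...................................
...................................
...................................
...................................
...................................
...................................
...................................
...................................
...................................
............#......................
..........######...................
.........###.####..................
.........###....###................
..........#........................
........###......#.................
.........##........................
.........#.................
[... 4528 characters left out ...]
.........##.................##..........
............###...............##...........
.............###.............###...........
..............###...........###............
...............#####......####.............
.................###########...............
....................#.###..................
...........................................
...........................................
...........................................
...........................................
...........................................
...........................................
...........................................
...........................................
...........................................
```

Run:
```python
from h import *
I={n:cv2.imread(f"pics/{n}0.png") for n in("side","top")}
box={"side":(185,215,240,275),"top":(215,155,250,200)}
for n in I:
    x0,y0,x1,y1=box[n];c=I[n][y0:y1,x0:x1].astype(int)
    R=c[...,2];G=c[...,1];B=c[...,0]
    m=(R>1.75*G)&(R>55)
    m=m.astype(np.uint8)
    print(n,x0,y0)
    for r in m: print(''.join('.#'[v] for v in r))
```

```text
side 185 215
.......................................................
.......................................................
.......................................................
.......................................................
.......................................................
.......................................................
.....................................###...............
....................................###.###............
...................................####...##...........
...................................###.....##..........
..................................#####....##..........
.................................#######...##..........
................................#########.###..........
...............................##############..........
..............................##############...........
..............................#############............
.............................#############.............
............................#############..............
...........................#############...............
.......................
[... 3204 characters left out ...]
###.............
................######.............
................###...#............
.................#.....#...........
.................#.....#...........
..................#................
...................#..#............
...................................
...................................
...................................
...................................
...................................
...................................
...................................
...................................
...................................
...................................
...................................
...................................
...................................
```

Run:
```python
from h import *
I={n:cv2.imread(f"pics/{n}0.png") for n in("side","top")}
box={"side":(205,215,240,243),"top":(215,175,250,190)}
C={}
for n in I:
    x0,y0,x1,y1=box[n];c=I[n][y0:y1,x0:x1].astype(int)
    m=(c[...,2]>1.75*c[...,1])&(c[...,2]>55)
    ys,xs=np.nonzero(m);h=cv2.convexHull(np.c_[xs,ys].astype(np.int32));M=cv2.moments(h)
    C[n]=np.array([M["m10"]/M["m00"]+x0,M["m01"]/M["m00"]+y0]);print(n,C[n])
col,e=tri(C["side"],C["top"]);print("collar",col,e)
# cap end (steel spot) and rod/foot point
cap,e=tri((185+40.5,215+9.5),(215+20.3,155+29));print("cap",cap,e, (cap-col)/np.linalg.norm(cap-col),np.linalg.norm(cap-col))
# foot: centre near rod base; side foot ellipse x 189..205,y 251..264 ; top 224..233? y166..
ft,e=tri((197,257.5),(229,171));print("foot",ft,e)
a=(col-ft);a/=np.linalg.norm(a);print(a,np.degrees(np.arccos(a[2])),np.degrees(np.arctan2(a[1],a[0])),np.linalg.norm(col-ft))
# rest base corners in top (z~0.005)
for n,P in(("side",[(181,257+0),(182,279),(232,274)]),("top",[(216.5,167),(232.6,159),(247.5,190),(231.5,199)])):
    for p in P: print(n,p,plane(n,*p,0.006))
```

```text
side [220.12531328 230.5764411 ]
top [233.85436893 181.27831715]
collar [0.52480953 0.27614922 0.1365097 ] 0.0034680228903078204
cap [0.51125019 0.26988195 0.15574422] 0.002595729218876979 [-0.55676767 -0.25734378  0.78979994] 0.02435366288347216
foot [0.58720295 0.30180214 0.03942031] 0.0022523871933903747
[-0.52774754 -0.2169823   0.82121935] 34.79295782129912 -157.65008762418387 0.11822589304153472
side (181, 257) [0.6414644 0.2904635 0.006    ]
side (182, 279) [0.60993811 0.35237682 0.006     ]
side (232, 274) [0.49433162 0.30356343 0.006     ]
top (216.5, 167) [0.61351214 0.35051808 0.006     ]
top (232.6, 159) [0.64194754 0.29198495 0.006     ]
top (247.5, 190) [0.52532027 0.23972151 0.006     ]
top (231.5, 199) [0.49391198 0.29741233 0.006     ]
```

Run:
```python
import cv2
t=cv2.imread("pics/top0.png")[150:206,205:255]
s=cv2.imread("pics/side0.png")[218:284,172:250]
cv2.imwrite("pics/c3.png",cv2.hconcat([cv2.resize(t,(500,560),interpolation=cv2.INTER_CUBIC)]));cv2.imwrite("pics/c4.png",cv2.resize(s,(702,594),interpolation=cv2.INTER_CUBIC))
```

```text
(no output)
```

View pics/c3.png

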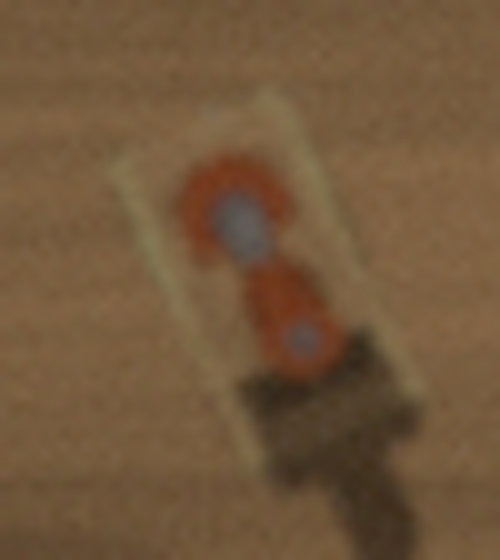

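View pics/c4.png

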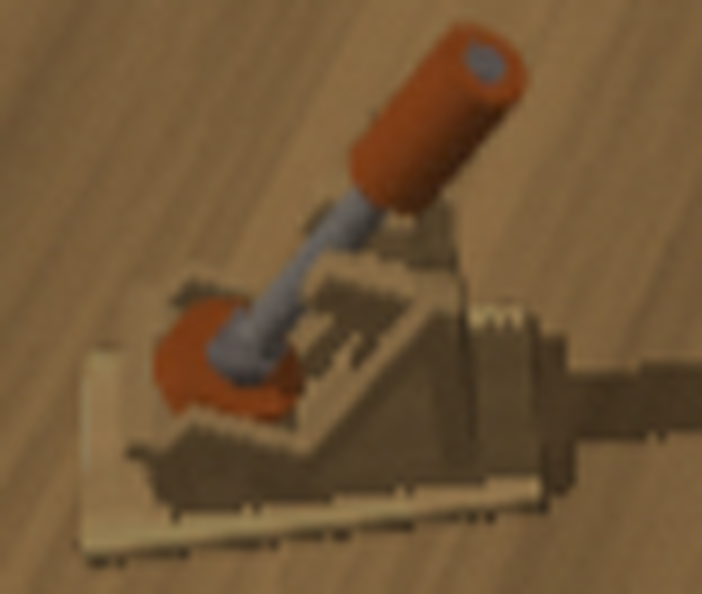

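The axis measures 34.8° off vertical against the stated 35°, and the rest base is 130x66 mm. The rest yaw is about 24°, and the collar line passes over the rest centre. The ring from the two views agrees to 4 mm, at about (0.519,-0.294). I'll grasp down the spindle's own axis with the jaws across the lean plane.

```bash
cat >> h.py <<'E'
from scipy.spatial.transform import Rotation as Ro
yaw=np.radians(24);t=np.radians(35)
A=np.array([-np.sin(t)*np.cos(yaw),-np.sin(t)*np.sin(yaw),np.cos(t)])
COL=np.array([.5245,.276,.1365])
Z=np.array([np.sin(yaw),-np.cos(yaw),0])
def Rm(y): return np.c_[np.cross(y,Z),y,Z]
RP=Rm(-A);RD=Rm(np.array([0,0,-1.]))
def go(P,R=None):
    o=get_obs();R0=Ro.from_euler("xyz",o["tool_rot"]).as_matrix()
    s=R0.T@(np.array(P)-o["position"])*1000
    r=Ro.from_matrix(R0.T@(R0 if R is None else R)).as_rotvec()
    print("shift",s.round(1),"turn",r.round(3),"deg",np.degrees(np.linalg.norm(r)).round(1));return s,r
E
python3 - <<'E'
from h import *
print(A,COL+.11*A)
go((0.40,-0.15,0.33),RD)
E
```

```text
[-0.52398815 -0.23329455  0.81915204] [0.4668613  0.2503376  0.22660672]
shift [-346.5  -98.9 -324.8] turn [ 0.002 -0.153 -0.   ] deg 8.8
```

```bash
python3 -m handwheel '[[1,-50,-99,-47,0,-0.03,0],[1,-100,-99,-94,0,-0.06,0],[1,-150,-99,-141,0,-0.09,0],[1,-200,-99,-188,0,-0.12,0],[1,-250,-99,-235,0,-0.15,0],[1,-300,-99,-282,0,-0.15,0],[1,-346,-99,-325,0,-0.15,0],[1,-346,-99,-325,0,-0.15,0]]' 40
python3 - <<'E'
from h import *
print(np.round(get_obs()["joints"],2))
go((0.45,0.1,0.30),RP);go(COL+.11*A,RP)
E
```

```text
t: 1.1
position: [0.3955, -0.1554, 0.3298]
tool_rot: [-1.572, 0.001, -2.726]
wrist_force: [1.3, -0.5, 0.4]
opening: 0.999
[-0.66 -0.3   1.84  0.    1.6   0.49]
shift [-152.9   30.2 -211.6] turn [ 0.    -0.004  0.61 ] deg 35.0
shift [-229.   103.9 -342.2] turn [ 0.    -0.004  0.61 ] deg 35.0
```

```bash
python3 -m handwheel '[[1,-20,4,-30,0,0,0.1],[1,-50,8,-75,0,0,0.2],[1,-85,14,-120,0,0,0.3],[1,-120,22,-165,0,0,0.4],[1,-153,30,-211,0,0,0.5],[1,-180,55,-260,0,0,0.61],[1,-205,80,-300,0,0,0.61],[1,-229,104,-342,0,0,0.61]]'
python3 -m handwheel '[[1,0,0,0,0,0,0]]'
python3 - <<'E'
from h import *
print(np.round(get_obs()["joints"],2))
go(COL+.11*A,RP);go(COL-.0187*A,RP)
for n in("side","top"):cv2.imwrite(f"pics/{n}1.png",get_image(n)[:,:,::-1])
E
```

```text
t: 2.1
position: [0.4663, 0.2517, 0.2255]
tool_rot: [-1.572, 0.612, -2.726]
wrist_force: [1.1, -1.1, 0.7]
opening: 1.001
t: 2.22
position: [0.4633, 0.2547, 0.2214]
tool_rot: [-1.574, 0.605, -2.721]
wrist_force: [-0.1, -0.7, 0.9]
opening: 1.001
[ 0.2  -0.41  2.24  0.2   0.73  1.24]
shift [-4.2 -3.4  5.5] turn [0.004 0.001 0.006] deg 0.4
shift [ -5.  125.3   6. ] turn [0.004 0.001 0.006] deg 0.4
```

View pics/side1.png

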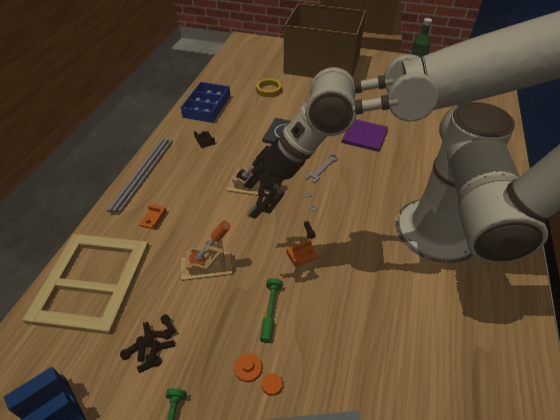

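The picture shows the gripper near (265,190) in side, short of the collar at (220,232). I'll compare that with where the reported TCP should appear.

Run:
```python
from h import *
o=get_obs();P=np.array(o["position"]);print(P,o["joint_velocities"],o["t"])
for n in("side","top"):
  print(n,proj(n,P),proj(n,COL))
  cv2.imwrite(f"pics/{n}2.png",get_image(n)[:,:,::-1])
```

```text
[0.46561411 0.25215276 0.22478013] [-0.04488407 -0.03299268 -0.0167613   0.00025341 -0.00041698 -0.00265534] 2.325
side [244.09361815 202.6069439 ] [219.55314562 230.39131684]
top [239.25959816 193.42867104] [234.01172974 181.88260578]
```

View pics/side2.png

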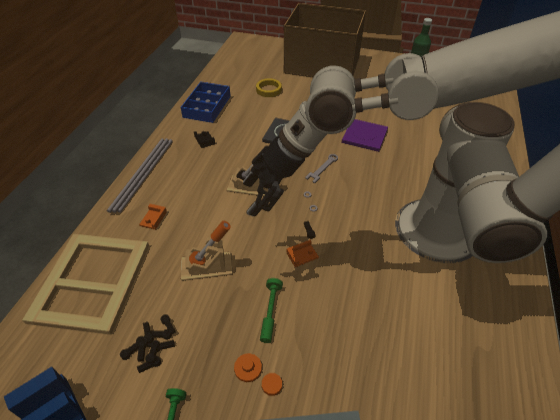

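View pics/top2.png

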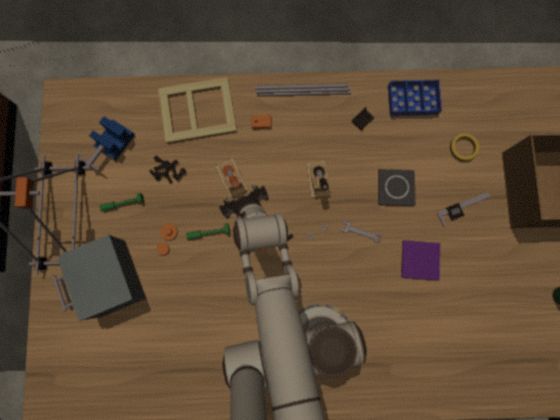

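Run:
```python
from h import *
P=np.array([0.4656,.2522,.2248])
for n,b,f in(("side",(200,130,110,110),5),("top",(205,160,80,80),7)):
    im=cv2.imread(f"pics/{n}2.png");x,y,w,h=b
    c=cv2.resize(im[y:y+h,x:x+w],None,fx=f,fy=f,interpolation=cv2.INTER_CUBIC)
    c=cv2.convertScaleAbs(c,alpha=1.8,beta=10)
    for q,col in((P,(0,255,255)),(P+.013*A,(255,255,0)),(P+.043*Z+.013*A,(0,255,0)),(P-.043*Z+.013*A,(0,255,0)),(COL,(255,0,255))):
        p=(proj(n,q)-[x,y]+.5)*f;cv2.circle(c,tuple(int(v) for v in p),4,col,-1)
    cv2.imwrite(f"pics/{n}2c.png",c)
```

```text
(no output)
```

View pics/side2c.png

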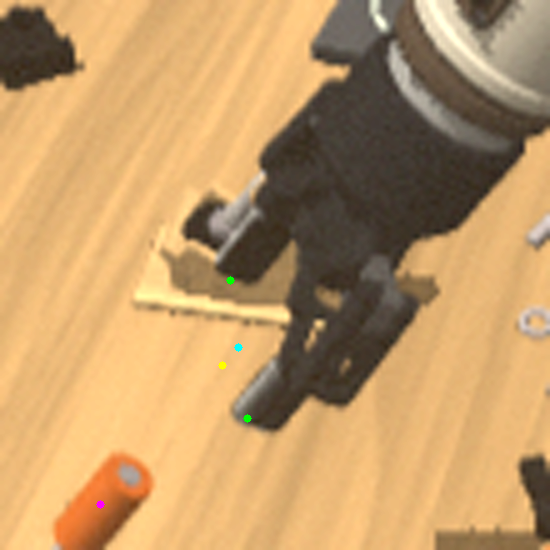

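View pics/top2c.png

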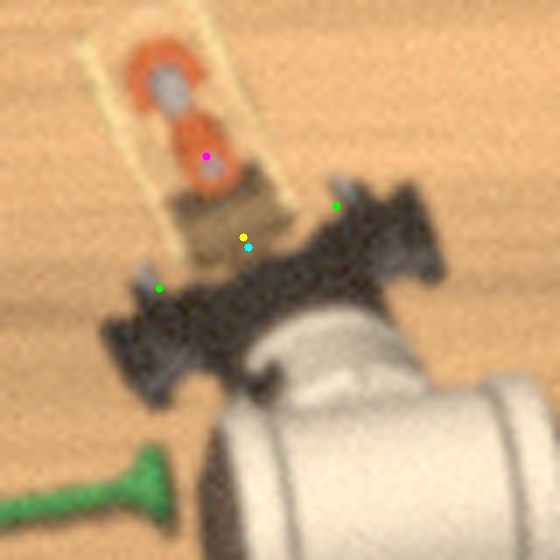

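The drawn tip points land on the fingertips in both views to within 2 px, so the calibration holds. Next I advance along the axis.

Run:
```python
from h import *
go(COL-.0187*A,RP)
```

```text
shift [  0.5 128.5   0.2] turn [-0.002 -0.004 -0.002] deg 0.3
```

```bash
python3 -m handwheel '[[1,0,30,0,0,0,0],[1,0,60,0,0,0,0],[1,0,85,0,0,0,0],[1,0,105,0,0,0,0],[1,0,118,0,0,0,0],[1,0,125,0,0,0,0],[1,0,127,0,0,0,0],[1,0,127,0,0,0,0]]'
python3 - <<'E'
from h import *
go(COL-.0187*A,RP)
for n in("side","top"):cv2.imwrite(f"pics/{n}3.png",get_image(n)[:,:,::-1])
s=cv2.imread("pics/side3.png")[180:290,170:280];cv2.imwrite("pics/c5.png",cv2.resize(s,(550,550),interpolation=cv2.INTER_CUBIC))
E
```

```text
t: 3.42
position: [0.5343, 0.28, 0.1234]
tool_rot: [-1.571, 0.614, -2.728]
wrist_force: [-0.4, 0.1, -0.1]
opening: 1.003
shift [ 1.1  1.9 -0.4] turn [-0.003 -0.004 -0.003] deg 0.3
```

View pics/c5.png

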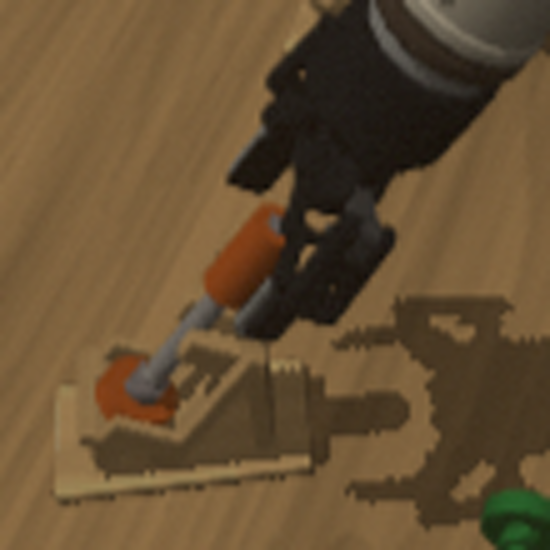

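The collar at about (245,258) in the crop sits centred between the open fingers. I close on it.

```bash
python3 -m handwheel '[[0.6,0,0,0,0,0,0],[0.4,0,0,0,0,0,0],[0.2,0,0,0,0,0,0],[0,0,0,0,0,0,0],[0,0,0,0,0,0,0],[0,0,0,0,0,0,0],[0,0,0,0,0,0,0],[0,0,0,0,0,0,0]]' 40
python3 - <<'E'
from h import *
p=np.array(get_obs()["position"]);go(p+[0,0,.12]);go(p+[-.1,-.1,.24],RD)
E
```

```text
t: 4.53
position: [0.534, 0.2804, 0.1235]
tool_rot: [-1.571, 0.614, -2.727]
wrist_force: [-5.2, -0.1, 5.2]
opening: 0.293
shift [-69.2 -98.1  -0.1] turn [0. 0. 0.] deg 0.0
shift [ -30.6 -272.1   51.1] turn [-0.001 -0.004 -0.614] deg 35.2
```

The opening is 0.293, or 25 mm, which matches the collar. I lift straight up.

```bash
python3 -m handwheel '[[0,-6,-8,0,0,0,0],[0,-17,-25,0,0,0,0],[0,-35,-49,0,0,0,0],[0,-52,-74,0,0,0,0],[0,-69,-98,0,0,0,0],[0,-81,-114,0,0,0,0],[0,-81,-114,0,0,0,0],[0,-81,-114,0,0,0,0]]'
python3 - <<'E'
from h import *
p=np.array(get_obs()["position"])
for n in("side","top"):cv2.imwrite(f"pics/{n}4.png",get_image(n)[:,:,::-1])
go((.47,.10,.36),RD);go((.47,-.20,.36),RD)
E
```

```text
t: 5.52
position: [0.5337, 0.2802, 0.2617]
tool_rot: [-1.572, 0.612, -2.728]
wrist_force: [-1.0, 0.2, -1.7]
opening: 0.292
shift [  50.4 -156.   139.3] turn [-0.    -0.005 -0.611] deg 35.0
shift [ 149.2 -225.6  413.9] turn [-0.    -0.005 -0.611] deg 35.0
```

View pics/side4.png

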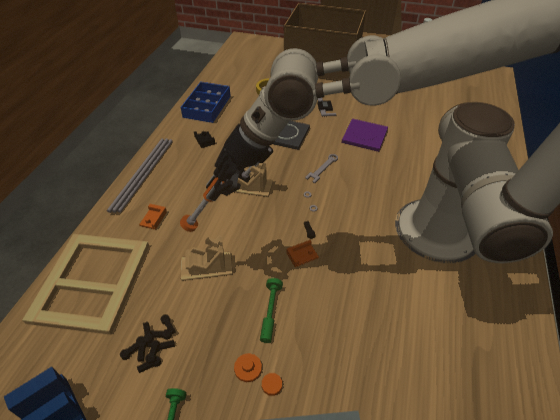

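The spindle is out of the rest and held, with its foot at (189,222) and the rest empty. Next I raise it, turn it upright and carry it over.

```bash
python3 -m handwheel '[[0,-20,-35,0,0,0,-0.06],[0,-25,-70,5,0,0,-0.14],[0,-15,-95,25,0,0,-0.24],[0,5,-115,55,0,0,-0.34],[0,25,-135,85,0,0,-0.44],[0,40,-148,115,0,0,-0.54],[0,50,-156,139,0,0,-0.61],[0,50,-156,139,0,0,-0.61]]'
python3 - <<'E'
from h import *
print(np.round(get_obs()["joints"],2))
go((.519,-.294,.30),RD)
E
```

```text
t: 6.62
position: [0.4709, 0.0993, 0.359]
tool_rot: [-1.573, -0.0, -2.729]
wrist_force: [-0.8, 0.1, -1.5]
opening: 0.296
[-0.04 -0.14  1.65  0.    1.63  1.11]
shift [113.4  58.3 379.8] turn [ 0.002 -0.007  0.   ] deg 0.4
```

```bash
python3 -m handwheel '[[0,10,0,30,0,0,0],[0,28,5,90,0,0,0],[0,45,12,150,0,0,0],[0,63,20,210,0,0,0],[0,81,30,270,0,0,0],[0,98,40,325,0,0,0],[0,110,50,367,0,0,0],[0,113,58,380,0,0,0]]'
python3 -m handwheel '[[0,0,0,0,0,0,0],[0,0,0,0,0,0,0]]'
python3 - <<'E'
from h import *
go((.519,-.294,.30),RD)
for n in("side","top"):cv2.imwrite(f"pics/{n}5.png",get_image(n)[:,:,::-1])
s=cv2.imread("pics/side5.png")[40:190,210:360];cv2.imwrite("pics/c6.png",cv2.resize(s,(600,600),interpolation=cv2.INTER_CUBIC))
E
```

```text
t: 7.62
position: [0.5195, -0.2954, 0.2986]
tool_rot: [-1.574, -0.0, -2.731]
wrist_force: [-0.1, 1.3, -0.9]
opening: 0.293
t: 7.88
position: [0.5199, -0.2939, 0.2988]
tool_rot: [-1.574, 0.0, -2.73]
wrist_force: [0.8, 0.7, -0.9]
opening: 0.292
shift [ 0.8 -1.2 -0.3] turn [ 0.003 -0.007 -0.   ] deg 0.5
```

View pics/c6.png

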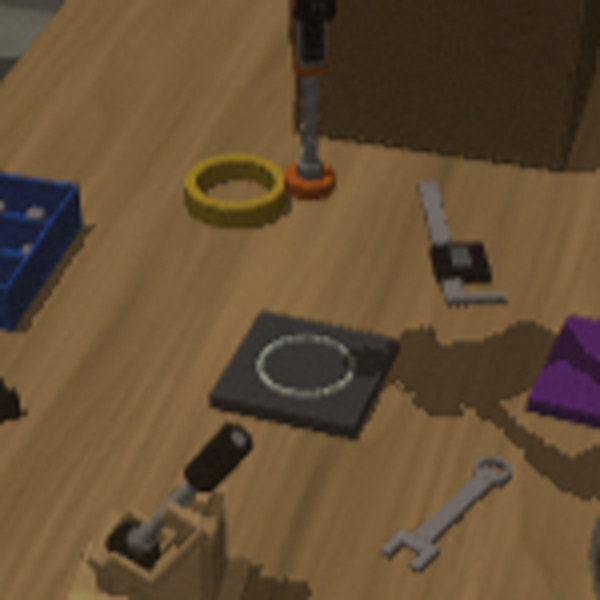

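View pics/top5.png

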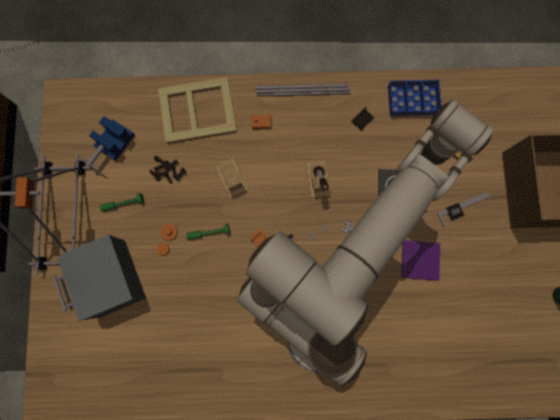

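The spindle hangs upright above the plate, with its foot at about (287.5,85) in side. I check the tilt and foot position against projection.

Run:
```python
from h import *
im=cv2.imread("pics/side5.png");x0,y0=275,50;c=im[y0:95,x0:300].astype(int)
m=(c[...,2]>1.75*c[...,1])&(c[...,2]>55)
for r in m.astype(int): print(''.join('.#'[v] for v in r))
P=np.array([.5199,-.2939,.2988])
for h in(0,.006,.012,.06,.1,.1063): print(h,proj("side",P*[1,1,0]+[0,0,.2988-.1063+h]))
# rod centre per row: grey, low-sat bright
hs=cv2.cvtColor(im,cv2.COLOR_BGR2HSV)
for y in range(58,82): print(y,[tuple(im[y,x]) for x in ()],im[y,281:294].max(1).tolist(),hs[y,281:294,1].tolist())
```

```text
.........................
.........................
.........................
.........................
.........................
.........................
................#........
.........#.#.##..........
..........####...........
.........................
.........................
.........................
.........................
.........................
.........................
.........................
.........................
.........................
.........................
.........................
.........................
.........................
.........................
.........................
.........................
.........................
.........................
.........................
.........................
.........................
.........................
........#.......#........
.......##.......#........
......###......###.......
......####.....###.......
......############.......
......############.......
......############.......
.......##########........
..........#####..........
.........................
.........................
........
[... 2560 characters left out ...]
 [129, 131, 129, 134, 75, 42, 43, 41, 101, 129, 131, 131, 131]
77 [] [128, 127, 124, 124, 109, 67, 58, 56, 95, 127, 129, 124, 122] [131, 131, 130, 132, 63, 49, 44, 50, 99, 126, 128, 132, 130]
78 [] [125, 125, 123, 122, 102, 60, 60, 56, 100, 128, 126, 123, 122] [131, 131, 131, 132, 65, 51, 47, 41, 94, 129, 130, 131, 132]
79 [] [123, 123, 123, 122, 87, 65, 58, 57, 83, 127, 127, 123, 122] [129, 131, 131, 117, 50, 47, 44, 45, 86, 131, 131, 133, 130]
80 [] [122, 123, 132, 120, 86, 64, 57, 54, 62, 97, 127, 123, 122] [130, 131, 160, 74, 39, 40, 49, 52, 58, 126, 151, 133, 134]
81 [] [126, 140, 143, 85, 95, 90, 77, 78, 77, 73, 140, 112, 122] [148, 177, 202, 66, 35, 37, 30, 39, 36, 122, 193, 153, 132]
```

The rod is vertical in the image to within 1° and the foot is within about 1 px of its prediction. I descend.

```bash
python3 -m handwheel '[[0,0,15,0,0,0,0],[0,0,45,0,0,0,0],[0,0,80,0,0,0,0],[0,0,110,0,0,0,0],[0,0,135,0,0,0,0],[0,0,150,0,0,0,0],[0,0,158,0,0,0,0],[0,0,160,0,0,0,0]]'
python3 - <<'E'
from h import *
print(get_obs()["wrist_force"])
go((.519,-.294,.1223),RD)
for n in("side",):cv2.imwrite(f"pics/{n}6.png",get_image(n)[:,:,::-1])
s=cv2.imread("pics/side6.png")[70:170,230:330];cv2.imwrite("pics/c7.png",cv2.resize(s,(600,600),interpolation=cv2.INTER_CUBIC))
E
```

```text
t: 8.98
position: [0.5201, -0.2938, 0.1395]
tool_rot: [-1.572, 0.001, -2.73]
wrist_force: [-1.0, -0.3, -1.9]
opening: 0.294
[-0.97325883 -0.27040301 -1.92852245]
shift [ 1.1 17.2 -0.2] turn [ 0.002 -0.007 -0.001] deg 0.4
```

View pics/c7.png

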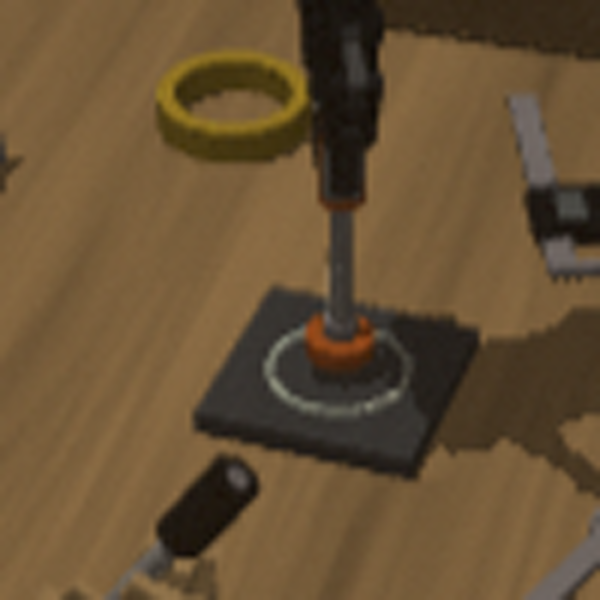

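The foot is at (340,345) in the crop, above the middle of the ring, which is centred near (338,370). It still has about 17 mm to go, so I lower slowly and watch the force.

```bash
python3 -m handwheel '[[0,0,4,0,0,0,0],[0,0,8,0,0,0,0],[0,0,11,0,0,0,0],[0,0,13,0,0,0,0],[0,0,13,0,0,0,0]]'
python3 -m handwheel '[[0,0,1,0,0,0,0],[0,0,2,0,0,0,0],[0,0,2,0,0,0,0]]'
```

```text
t: 9.65
position: [0.5202, -0.294, 0.1267]
tool_rot: [-1.572, 0.001, -2.73]
wrist_force: [0.3, 0.0, -2.1]
opening: 0.292
t: 10.02
position: [0.5207, -0.2942, 0.1264]
tool_rot: [-1.571, 0.002, -2.73]
wrist_force: [-2.4, 0.9, 7.4]
opening: 0.294
```

```bash
python3 -m handwheel '[[0,0,1,0,0,0,0],[0,0,1,0,0,0,0]]'
python3 - <<'E'
from h import *
o=get_obs();print(o["wrist_force"],o["wrist_torque"])
for n in("side",):cv2.imwrite(f"pics/{n}7.png",get_image(n)[:,:,::-1])
s=cv2.imread("pics/side7.png")[70:170,230:330];cv2.imwrite("pics/c8.png",cv2.resize(s,(600,600),interpolation=cv2.INTER_CUBIC))
E
```

```text
t: 10.28
position: [0.5208, -0.2942, 0.1264]
tool_rot: [-1.571, 0.002, -2.729]
wrist_force: [-1.9, 1.8, 6.0]
opening: 0.293
[-1.86133894  1.78225863  5.95782903] [0.63087699 0.63624846 0.03199372]
```

View pics/c8.png

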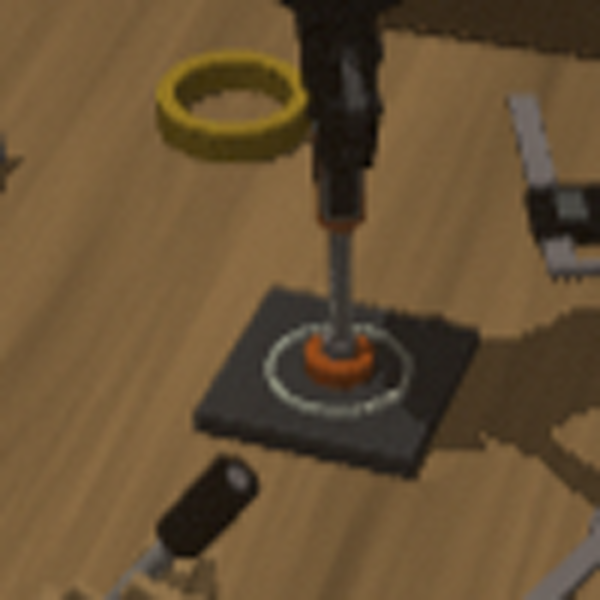

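The foot sits inside the ring with the rod vertical and the force showing contact. I seat it slightly, then release slowly.

```bash
python3 -m handwheel '[[0,0,1.5,0,0,0,0],[0,0,2,0,0,0,0],[0,0,2,0,0,0,0]]' 20
python3 -m handwheel '[[0.3,0,0.5,0,0,0,0],[0.32,0,0,0,0,0,0],[0.35,0,0,0,0,0,0],[0.4,0,0,0,0,0,0],[0.5,0,0,0,0,0,0],[0.6,0,0,0,0,0,0],[0.75,0,0,0,0,0,0],[0.75,0,0,0,0,0,0]]'
python3 - <<'E'
from h import *
o=get_obs();print(o["wrist_force"],o["wrist_torque"])
for n in("side",):cv2.imwrite(f"pics/{n}8.png",get_image(n)[:,:,::-1])
s=cv2.imread("pics/side8.png")[50:170,220:340];cv2.imwrite("pics/c9.png",cv2.resize(s,(600,600),interpolation=cv2.INTER_CUBIC))
E
```

```text
t: 10.7
position: [0.5211, -0.2943, 0.1265]
tool_rot: [-1.57, 0.002, -2.729]
wrist_force: [-3.8, 3.9, 11.5]
opening: 0.29
t: 11.7
position: [0.5211, -0.2943, 0.1264]
tool_rot: [-1.571, 0.002, -2.729]
wrist_force: [-0.3, -0.0, 0.7]
opening: 0.75
[-0.29553776 -0.02933209  0.68921506] [-0.01316976 -0.02132282  0.01161653]
```

View pics/c9.png

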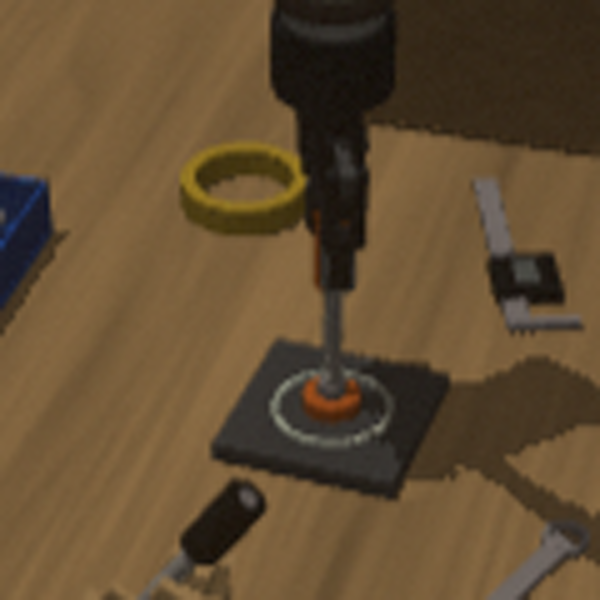

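The spindle is released and standing, with its foot at (330,400) in the crop, inside the ring. I retreat straight up.

```bash
python3 -m handwheel '[[0.75,0,-8,0,0,0,0],[0.75,0,-25,0,0,0,0],[0.75,0,-50,0,0,0,0],[0.75,0,-85,0,0,0,0],[0.75,0,-120,0,0,0,0],[0.75,0,-150,0,0,0,0],[0.75,0,-165,0,0,0,0],[0.75,0,-170,0,0,0,0]]'
python3 -m handwheel '[[0.75,25,0,0,0,0,0],[0.75,60,0,0,0,0,0],[0.75,100,0,0,0,0,0],[0.75,140,0,0,0,0,0],[0.75,165,0,0,0,0,0],[0.75,170,0,0,0,0,0],[0.75,170,0,0,0,0,0],[0.75,170,0,0,0,0,0]]'
python3 - <<'E'
from h import *
for n in("side","top"):cv2.imwrite(f"pics/{n}9.png",get_image(n)[:,:,::-1])
s=cv2.imread("pics/side9.png")[60:200,210:350];cv2.imwrite("pics/c10.png",cv2.resize(s,(560,560),interpolation=cv2.INTER_CUBIC))
E
```

```text
t: 12.75
position: [0.521, -0.2945, 0.2977]
tool_rot: [-1.569, 0.003, -2.729]
wrist_force: [0.6, 0.3, -0.3]
opening: 0.749
t: 13.75
position: [0.366, -0.3622, 0.297]
tool_rot: [-1.569, 0.003, -2.728]
wrist_force: [0.5, 0.3, 0.0]
opening: 0.749
```

View pics/c10.png

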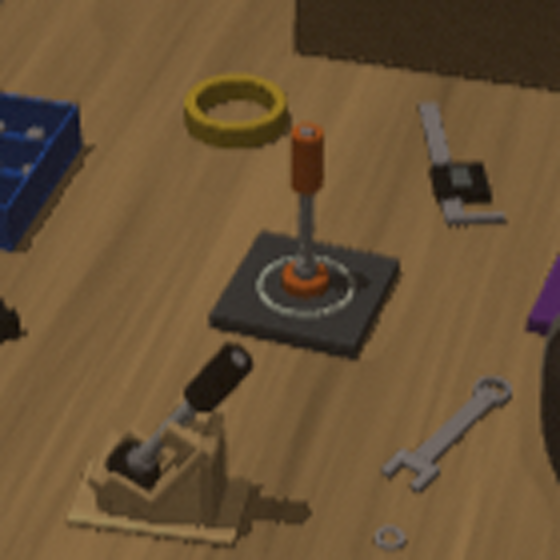

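View pics/top9.png

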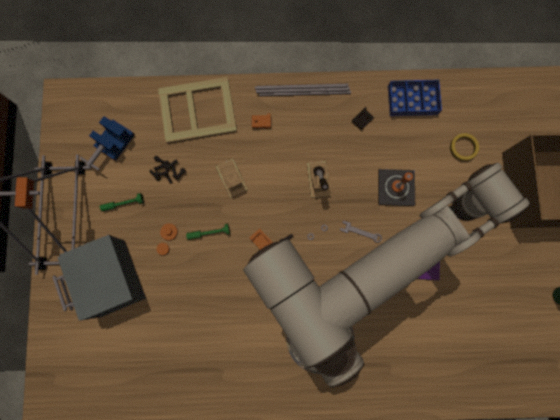

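The spindle stands upright inside the ring, with its foot at (305,277) and the ring centred near (306,285) in the crop. The black spindle is unchanged. I hold still for a second, compare frames, then hand in.

```bash
python3 -m handwheel '[[0.75,0,0,0,0,0,0],[0.75,0,0,0,0,0,0],[0.75,0,0,0,0,0,0],[0.75,0,0,0,0,0,0],[0.75,0,0,0,0,0,0],[0.75,0,0,0,0,0,0],[0.75,0,0,0,0,0,0],[0.75,0,0,0,0,0,0]]'
python3 - <<'E'
from h import *
b=cv2.imread("pics/side9.png");a=get_image("side")[:,:,::-1];z=cv2.imread("pics/side0.png")
def sm(i):return cv2.GaussianBlur(np.ascontiguousarray(i),(0,0),1).astype(int)
print("spindle region diff",np.abs(sm(a)-sm(b))[85:140,260:312].max(),"black region diff vs start",np.abs(sm(a)-sm(z))[144:196,227:275].max())
# foot centre: orange mask in foot area
c=a[120:140,270:300].astype(int);m=(c[...,2]>1.75*c[...,1])&(c[...,2]>55);ys,xs=np.nonzero(m)
u=(xs.min()+xs.max())/2+270;v=(ys.min()+ys.max())/2+120;print(u,v,plane("side",u,v,.022),"ring side",plane("side",286.04,130.9,.016))
print(finish_job())
E
```

```text
t: 14.85
position: [0.3659, -0.3623, 0.2971]
tool_rot: [-1.569, 0.003, -2.728]
wrist_force: [-0.0, 0.6, 0.6]
opening: 0.748
spindle region diff 2 black region diff vs start 6
286.0 129.5 [ 0.51741799 -0.29452607  0.022     ] ring side [ 0.51725718 -0.29469374  0.016     ]
the job is handed in; nothing more can be done
None
```

The orange-collared spindle now stands upright on its foot inside the white ring, and I handed the job in at about 15 s of the 40 s allowed.

I gripped the collar down its own axis, lifted it straight out of the rest and turned it upright over the plate. I lowered it until the wrist force showed contact (about 7 N, then about 12 N after a slight press), released it slowly and backed the arm away.

**Final checks:**
- **Position:** in the side view the foot's centre is within 1 mm of the ring's centre.
- **Steadiness:** two side pictures about a second apart, after release, show no movement beyond image noise.
- **Black spindle:** its area in the side view is the same as at the start, within noise.
- **Wrist force:** the highest reading I saw was about 13 N.

**Disagreements:**
- The side and top views put the ring's centre about 4 mm apart, so I used the average. The foot has 18 mm of slack inside the ring.
- The foot met the plate with the tool about 4 mm higher than I calculated, probably because the collar was held slightly off its middle.

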